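Set the label stand's depth stop to a carton and clamp it

TASK

The label stand's depth stop is still clamped at the height of the last job; set it for the grey-white carton. Swing the orange clamp lever fully open and slide the carton along the worktop between the guides until it sits flush against the fence under the stop rod, then press the red-knobbed rod gently down until its black foot touches the carton's top, and swing the lever fully back to lock it there. Leave the carton flush and the things standing around where they are.

Things in the scene. Friction and masses are not known exactly. Their poses are not given: they have to be found in the camera images.
- stand: Grey label stand fixed to the worktop. Origin: on the worktop at the foot of the middle of the fence's front face. +x: horizontal, the way the carton is pushed into the fence; +y left of that; z up. Aluminium fence face: plane x = 0, 108 wide, 60 high. Overhanging head: x -42 to +76, y -28 to +28, z 140 to 170, on a column behind the fence. Only the rod's knob and the lever's post stand higher.
- guide_mouth (a point): Point on the worktop midway between the guides where they begin to flare, at x = -96, y = 0 in the stand's frame. Two aluminium guides (8 thick, 14 high) run along x from here to the fence, inner faces at y = -38 and +38 (76 apart); before it, out to x = -147, they flare outwards by 0.5 rad to a mouth about 130 wide.
- stop_foot (a point): Middle of the flat underside of the depth rod's black foot (26 diameter, 10 thick). It lies at x = -22, y = 0 in the stand's frame and moves only vertically.
- stop_knob (a point): Middle of the top of the red round knob (38 diameter, 16 high) on the upper end of the depth rod, 166 above the foot's underside.
- stop_rod (a joint): How far (m) the depth rod is lowered: 0 = foot 125 mm above the worktop, range 0 to 0.075, growing downward. It starts at 0 to 0.03. With the clamp open it moves with a push of about 2 to 3 N on the knob and stays where it is left; with the clamp locked it holds fast.
- clamp_lever (a joint): Angle (rad) of the orange clamp lever on top of the head. 0 = locked against its stop, arm pointing to the stand's +y (starts at 0 to 0.06). It opens clockwise seen from above, to 1.5 = fully open, arm pointing to about the stand's +x. Turns about lever_pivot with a push of 2 to 4 N at its post; stays where it is left.
- lever_post (a point): Middle of the top of the upright post at the end of the clamp lever (orange, 16 diameter, 50 high, so from about 175 to 225 above the worktop), 85 from the lever's axis. Push it sideways or pinch it from above.
- lever_pivot (a point): Point on the vertical axis of the clamp lever, at x = 46, y = 0, z = 174 in the stand's frame.
- carton: Grey-white carton of dryer sheets, 111 (its x) x 68 (its y) x 68 high, 0.10 to 0.18 kg, loose on the worktop in front of the stand's guides, its +x end towards the fence within 0.25 rad. Origin: middle of its underside. Flush at the fence its origin is at x = -55.5, y within 4 of 0 in the stand's frame.
- wax_pot: Round grey pot, 91 diameter, 44 high, bystander. Origin: middle of its underside.
- soap_carton: Red soap carton, 47 x 64 x 44 high, bystander. Origin: middle of its underside.
- gel_bottle: White bottle with a red cap, 43 x 50 x 164 high, bystander. Origin: middle of its underside.

How it is judged:
On the way, in this order (a step that is already met when the one before it is completed fails the run):
1. the clamp lever is open (beyond 1.2 rad) and the carton stands flush against the fence between the guides (value of joint clamp_lever above 1.2 rad and x of carton in the frame of stand above -0.0595 m and y of carton in the frame of stand between -0.012 and 0.012 m and angle between the x axis of carton and the x axis of stand, either way round below 0.08 rad), for 0.1 s.
2. with the clamp still open, the rod's foot presses on the carton (value of joint clamp_lever above 1.2 rad and contact force between stop_rod and carton above 0.3 N and z of stop_foot in the frame of carton above 0.064 m), for 0.1 s.
3. the clamp lever is back in its locked position (value of joint clamp_lever below 0.12 rad), for 0.1 s.
At the end, for the whole second after the job is handed in: The clamp lever is locked (within 0.12 rad of its stop), the rod's foot rests on the carton's top (gap under 1.5 mm), and the carton stands upright between the guides, flush against the fence (gap under 4 mm, square within 0.08 rad), at rest (value of joint clamp_lever below 0.12 rad and z of stop_foot in the frame of carton between 0.064 and 0.0695 m and x of carton in the frame of stand above -0.0595 m and y of carton in the frame of stand between -0.012 and 0.012 m and angle between the x axis of carton and the x axis of stand, either way round below 0.08 rad and angle between carton's own z axis and vertical below 0.05 rad and linear speed of carton below 0.02 m/s); the robot touches nothing.
It fails at once if the rod is rammed on the carton with more than 70 N (contact force between stop_rod and carton above 70 N).
It fails at once if the carton is tipped over (more than 0.5 rad) (angle between carton's own z axis and vertical above 0.5 rad).
It fails at once if a bystander (wax pot, soap carton, gel bottle) is moved by more than 30 mm (distance of any of wax_pot, soap_carton, gel_bottle from where it was at the start of the episode above 0.03 m).
It also fails if it takes over 70 s, if anything falls off the work surface, if the arm or the gripper's body presses on something with over 40 N, if the wrist force passes 120 N, or if a joint passes its speed limit or range.

ROBOT

A 6-joint arm with a two-finger parallel gripper is mounted at the origin on a cart in front of the work surface, level with it; the furniture and walls round the work are solid. World frame = base frame: x ahead of the robot, y to its left, z up, the work surface at z = 0. Lengths are in m, angles in rad, forces in N, time in s.
With the tool pointing down it reaches from about 0.35 to 0.85 m from the base axis. Payload 8.1 kg.
Tool frame: the origin (TCP) lies at the very end of the fingers, on their centre line; the grasp point (between the pads) lies 19 mm behind it; z points along the fingers, y is the line along which they close (so a half turn about z gives the same grasp; the last joint's range is limited). The gripper opens to 93 mm and grips with 3 to 60 N. Pads are 15 mm wide; open, the fingers measure 128 mm over their backs; the gripper's body (75 mm by 188 mm) begins 65 mm behind the grasp point.
Start: joints at [-0.085, 0.13, 1.488, -0, 1.523, -0.085], TCP at [0.6, 0, 0.219] pointing down, gripper open.
Joint ranges: [-2.96, 2.96], [-0.89, 2.26], [0.02, 2.5], [-1.34, 4.48], [0, 2.73], [-2.66, 2.66]. Speed limits (rad/s): [2.39, 2.39, 2.79, 3.14, 3.14, 3.14].

INTERFACE

Orientations are given as a rotation vector (axis times angle).
In Python, from plant import robot gives the robot as it stands. The module is installed in compiled form; this text tells all that it offers.
- The arm moves only by the tool play_rows, never from a script. Its argument "increments" is text: rows parted by semicolons, each of 5 numbers parted by spaces: the shift along the tool's x, y, z in mm, then the turn about the tool's z in degrees, then the closure, from -1 (fully open) to 1 (shut). In form: dx dy dz yaw claw; .... A call has 1 to 20 rows; each row is the pose to reach, as a shift and turn from the pose commanded when the call began, along the tool's axes at that moment; what a row does not reach only later rows make up. A row lasts 1/10 s, in which the tool goes at most 50 mm and 8.59 degrees, less where a joint would pass 70% of its speed; a pose out of reach is approached as far as the arm can. A call with a gripper value outside its range is refused whole. The fingers move at their own pace and stop on an object; "force" is the grip in N (left out, the last holds). Time passes only in rows, so rows that repeat a pose let the fingers close. It gives the time, the measured TCP pose, the force, the opening and the grip force at its end, in the units of the state.
- robot.read_state(): the state, without advancing time (a new reading comes with each control period).
- robot.read_camera(name): name is "scene" or "side" or "wrist"; returns the picture (384x512x3 uint8, blue, green, red); there is no depth.
- robot.calibration(name): a dict with "vertical_fov" (degrees; the focal length in pixels is half the picture's height over the tangent of half this angle, whatever the lens; pixels are square), "cx", "cy" (the principal point, pixels), "D" ([k1, k2, p1, p2, k3] as OpenCV has them; the pictures are not rectified), "rvec" (rotation vector, rad) and "tvec" (3), from world to camera coordinates, as OpenCV has them. Camera axes: x right, y down, z forward; pixel columns grow to the right and rows downward; lengths in m; the calibration is good to about 2 mm. A picture is of the moment at which its call begins: read the wrist's pose just before it. calibration takes no time and is no camera call; for the wrist camera it gives the pose at the moment of the call.
- robot.close_job(): hands the job in; it is judged then, once.
Trained networks look in the newest picture that a camera, given by its name, has taken for a name from the list of things; names that differ only in an ending like _2 or _b are one class to them, and where a whole thing is asked for, a point or a joint stands for the part that bears it (a point fixed in the world has none). Each returns a list of dicts, best first, with "conf" (0 to 1); they miss things now and then, are a little off and sometimes report something else, mostly with a low value. They report only what shows in the picture. A call takes as long as a camera call.
- robot.recognise(camera, query): "centre" ([x, y, z] in m, in world coordinates, good to about 4 mm: the middle of the surface that is visible of it).
- robot.regions_of(camera, query): "pixels" (384x512 bool, what is visible of it).
- robot.landmark_of(camera, query): "centre" ([x, y, z] in m, in world coordinates, good to about 4 mm: a listed point, or the origin of a listed thing).
The state is a dict: "t": time; "q": joint angles; "dq": joint speeds; "joint_torque": joint torques, N m; "tool_pos": TCP position; "orientation": TCP orientation; "force": force on the tool from outside, world axes, zero at the start; "wrist_torque": the same for the moment, N m; "opening": finger opening in m; "gripper_force": force on a finger pad.
Only numpy, scipy, OpenCV 4.12 (cv2) and the standard library are available. Lean on these libraries where they do the work, as an engineer would, in place of code of your own. Each camera call takes 0.05 s, during which the arm holds its last target. There are 200 camera calls.

## Working session

There is one attempt and no reset: what is moved stays moved. The work goes in short steps, Python scripts to look and compute and a tool call to move; the robot and the scene stay as the last step left them, time stands still between calls to the robot, and variables do not carry over. Pictures are saved under pics/ and viewed, at most 10 in all, crops included, and the job is handed in when it is done.

Besides the shell and the picture viewer there is one more tool, called after "Call:" as a command line: name --argument value ..., lists and objects as JSON in quotes. play_rows: Moves the arm, as the interface text tells. Its arguments: {"type":"object","properties":{"increments":{"type":"string"},"force":{"type":"number"}},"required":["increments"]}

```bash
mkdir -p pics; python3 - <<'E'
from plant import robot
import cv2,numpy as np
for c in ["scene","side"]:
    cv2.imwrite(f"pics/{c}0.png",robot.read_camera(c))
    for q in ["stand","guide_mouth","stop_foot","stop_knob","lever_post","lever_pivot","carton","wax_pot","soap_carton","gel_bottle"]:
        r=robot.landmark_of(c,q)
        print(c,q,[(np.round(d["centre"],3).tolist(),round(d["conf"],2)) for d in r[:2]])
s=robot.read_state();print(s["t"],s["tool_pos"],s["orientation"],s["opening"])
E
```

```text
scene stand [([0.521, 0.086, 0.001], 0.93)]
scene guide_mouth [([0.526, -0.018, 0.001], 0.68), ([0.441, 0.133, 0.227], 0.58)]
scene stop_foot []
scene stop_knob [([0.518, 0.066, 0.285], 0.73)]
scene lever_post [([0.44, 0.136, 0.225], 0.55), ([0.54, -0.138, 0.001], 0.46)]
scene lever_pivot [([0.524, 0.13, 0.176], 0.6)]
scene carton [([0.538, -0.137, -0.001], 0.66)]
scene wax_pot [([0.421, 0.373, 0.0], 0.57)]
scene soap_carton [([0.376, 0.037, 0.004], 0.87)]
scene gel_bottle [([0.536, -0.448, 0.001], 0.86)]
side stand [([0.519, 0.083, -0.001], 0.78)]
side guide_mouth [([0.519, -0.013, 0.002], 0.61)]
side stop_foot []
side stop_knob [([0.54, -0.448, -0.003], 0.68), ([0.521, 0.064, 0.282], 0.61)]
side lever_post [([0.439, 0.135, 0.226], 0.46), ([0.524, 0.061, 0.285], 0.39)]
side lever_pivot [([0.521, 0.128, 0.169], 0.71)]
side carton [([0.54, -0.137, -0.007], 0.64), ([0.38, 0.042, 0.0], 0.63)]
side wax_pot [([0.42, 0.376, -0.0], 0.64)]
side soap_carton [([0.541, -0.135, -0.006], 0.64), ([0.379, 0.043, 0.0], 0.61)]
side gel_bottle [([0.54, -0.444, 0.0], 0.63)]
1.1 [ 6.00026962e-01 -1.24286887e-05  2.18669304e-01] [2.22138975e+00 2.22138438e+00 2.69611749e-05] 0.09309278789418123
```

View pics/scene0.png

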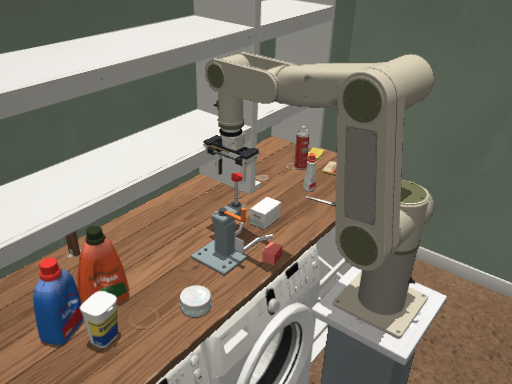

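View pics/side0.png

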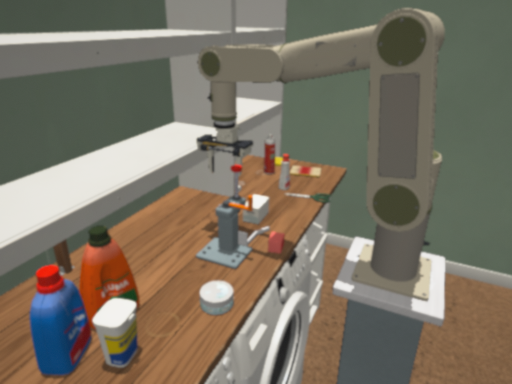

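The scene shows the stand at about (225,240), the carton at (265,210) and the soap carton at (272,252). The pot is at (195,300) and the gel bottle at (310,172). The side view agrees: the stand's +x is about world +y, and the head is clear of the gripper. Next I'll fit the stand and carton poses with the wrist camera as well.

```bash
cat > h.py <<'E'
from plant import robot
import cv2,numpy as np
from scipy.optimize import minimize,least_squares
def cam(c):
    k=robot.calibration(c);f=192/np.tan(np.radians(k["vertical_fov"]/2))
    return np.array([[f,0,k["cx"]],[0,f,k["cy"]],[0,0,1]]),np.array(k["D"]),np.array(k["rvec"]),np.array(k["tvec"])
def proj(C,P): return cv2.projectPoints(np.array(P,float),C[2],C[3],C[0],C[1])[0][:,0]
def box(x,y,th,L=.111,W=.068,H=.068):
    c,s=np.cos(th),np.sin(th)
    return [(x+c*a-s*b,y+s*a+c*b,z) for a in(-L/2,L/2) for b in(-W/2,W/2) for z in(0,H)]
def hullmask(C,p):
    m=np.zeros((384,512),np.uint8);h=cv2.convexHull(proj(C,box(*p)).astype(np.float32))
    cv2.fillConvexPoly(m,np.round(h*16).astype(np.int32),1,shift=4);return m>0
def fitbox(views,p0):
    f=lambda p:sum(1-(m&hullmask(C,p)).sum()/max(1,(m|hullmask(C,p)).sum()) for C,m in views)
    return minimize(f,p0,method="Nelder-Mead",options=dict(initial_simplex=np.array([p0,np.add(p0,(.01,0,0)),np.add(p0,(0,.01,0)),np.add(p0,(0,0,.15))])))
E
python3 - <<'E'
from h import *
cv2.imwrite("pics/w0.png",robot.read_camera("wrist"))
k=robot.calibration("wrist");R=cv2.Rodrigues(np.array(k["rvec"]))[0];print("campos",-R.T@np.array(k["tvec"]))
views=[]
for c in["scene","wrist"]:
    C=cam(c);robot.read_camera(c)
    for d in robot.regions_of(c,"carton")[:2]:
        m=d["pixels"];print(c,d["conf"],m.sum(),np.argwhere(m).mean(0)[::-1])
        if m.sum()>50:
            r=fitbox([(C,m)],(.54,-.137,1.57));print(" fit",r.x,r.fun)
for q in ["stand","guide_mouth","stop_knob","lever_post","lever_pivot","carton"]:
    print(q,[(np.round(d["centre"],3).tolist(),round(d["conf"],2)) for d in robot.landmark_of("wrist",q)[:2]])
E
```

```text
campos [0.60081706 0.06573616 0.384266  ]
scene 0.81 688 [264.53488372 212.60174419]
 fit [ 0.53982007 -0.13721767  1.71611351] 0.09379128137384407
scene 0.39 146 [235.67123288 184.94520548]
 fit [ 0.54  -0.137  1.57 ] 1.0
wrist 0.95 3339 [213.5573525  273.28721174]
 fit [ 0.54015724 -0.13305253  1.55447605] 0.36967632027257236
stand [([0.521, 0.086, -0.005], 0.84)]
guide_mouth []
stop_knob [([0.524, 0.061, 0.288], 0.72), ([0.522, 0.087, -0.004], 0.4)]
lever_post []
lever_pivot [([0.527, 0.13, 0.175], 0.77), ([0.378, 0.036, 0.002], 0.22)]
carton [([0.538, -0.134, -0.001], 0.82)]
```

View pics/w0.png

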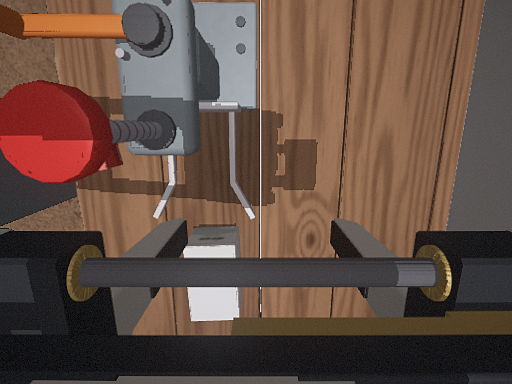

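The wrist image has world +y pointing up. The head is at (160,80), the guides at about x=173 and x=234, and the carton's white top at (213,285), partly hidden by the gripper. I'll zoom in on the carton and guides, and check whether the gripper has a camera body that could hit the stand.

```bash
python3 - <<'E'
import cv2,numpy as np
a=cv2.imread("pics/w0.png")[90:240,145:265];b=cv2.imread("pics/scene0.png")[90:280,170:300]
a=cv2.resize(a,None,fx=4,fy=4,interpolation=3);b=cv2.resize(b[:200],None,fx=2.4,fy=3.157,interpolation=3)
b=b[:600];print(a.shape,b.shape);cv2.imwrite("pics/z.png",np.hstack([a,np.pad(b,((0,600-len(b)),(0,0),(0,0)))]))
E
```

```text
(600, 480, 3) (600, 312, 3)
```

View pics/z.png

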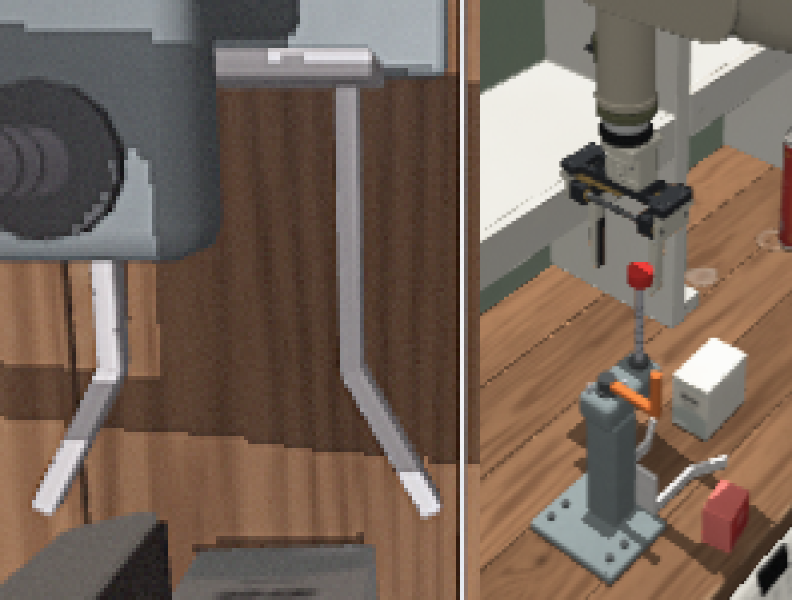

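```bash
python3 - <<'E'
from h import *
C=cam("wrist");R=cv2.Rodrigues(C[2])[0];o=-R.T@C[3]
def unp(u,v,z):
    p=cv2.undistortPoints(np.array([[[u,v]]],float),C[0],C[1])[0,0];d=R.T@np.array([*p,1]);return np.round((o+d*(z-o[2])/d[2])[:2],4)
z=lambda u,v,h:unp(u/4+145,v/4+90,h)
for n,a in dict(tipL=(42,508,.014),tipR=(430,514,.014),kneeL=(108,375,.014),kneeR=(350,375,.014),RfenceEnd=(348,92,.014),boxFL=(190,548,.068),boxFR=(376,545,.068)).items(): print(n,z(*a))
L=dict(o=[(.521,.086),(.519,.083),(.521,.086)],m=[(.526,-.018),(.519,-.013)],k=[(.518,.066),(.521,.064),(.524,.061)],p=[(.524,.130),(.521,.128),(.527,.130)])
X=dict(o=0,m=-.096,k=-.022,p=.046)
f=lambda q:np.concatenate([np.ravel(np.array(L[n])-(q[0]+X[n]*np.cos(q[2]),q[1]+X[n]*np.sin(q[2]))) for n in L])
print(least_squares(f,[.52,.085,1.57]).x)
for c in["scene","side"]: robot.read_camera(c)
V=[];
for c in["scene","side"]:
    C2=cam(c)
    for d in robot.regions_of(c,"carton")[:2]:
        m=d["pixels"];e=hullmask(C2,(.539,-.136,1.57));i=(m&e).sum()/(m|e).sum();print(c,d["conf"],i)
        if i>.5: V.append((C2,m)); break
print(fitbox(V,(.539,-.136,1.57)))
E
```

```text
tipL [ 0.4532 -0.0601]
tipR [ 0.5919 -0.0623]
kneeL [ 0.4806 -0.0116]
kneeR [ 0.5645 -0.0116]
RfenceEnd [0.566  0.0826]
boxFL [ 0.5193 -0.0547]
boxFR [ 0.5766 -0.0537]
[0.52201013 0.08390862 1.56153443]
scene 0.79 0.9048207663782447
side 0.6 0.7725258493353028
       message: Optimization terminated successfully.
       success: True
        status: 0
           fun: 0.2789038238152811
             x: [ 5.389e-01 -1.357e-01  1.717e+00]
           nit: 34
          nfev: 84
 final_simplex: (array([[ 5.389e-01, -1.357e-01,  1.717e+00],
                       [ 5.389e-01, -1.357e-01,  1.717e+00],
                       [ 5.389e-01, -1.357e-01,  1.717e+00],
                       [ 5.389e-01, -1.357e-01,  1.717e+00]]), array([ 2.789e-01,  2.789e-01,  2.789e-01,  2.789e-01]))
```

Call:
play_rows --increments "0 0 -45 -8 -1;0 0 -90 -16 -1;0 -40 -90 -24 -1;0 -80 -90 -32 -1;0 -120 -90 -40 -1;0 -160 -90 -48 -1;35 -160 -90 -56 -1;70 -160 -90 -64 -1;105 -160 -90 -72 -1;134 -160 -90 -80 -1;134 -160 -90 -86.5 -1;134 -160 -60 -86.5 -1;134 -160 -60 -86.5 -1"

```text
t: 3.15
tool_pos: [0.4383, 0.1341, 0.2752]
orientation: [-0.095, -3.135, 0.002]
force: [0.4, 0.7, -1.2]
opening: 0.0928
gripper_force: 0.0
```

```bash
python3 - <<'E'
from h import *
s=robot.read_state();print(s["t"],s["tool_pos"],s["orientation"],np.round(s["q"],2))
cv2.imwrite("pics/w1.png",robot.read_camera("wrist"))
for q in ["lever_post","lever_pivot","stop_knob"]:
    print(q,[(np.round(d["centre"],3).tolist(),round(d["conf"],2)) for d in robot.landmark_of("wrist",q)[:2]])
E
```

```text
3.15 [0.43825324 0.134054   0.27523028] [-9.47294183e-02 -3.13485416e+00  1.90684647e-03] [ 0.18 -0.27  1.77 -0.    1.65 -1.33]
lever_post [([0.435, 0.13, 0.222], 0.59)]
lever_pivot [([0.521, 0.13, 0.174], 0.72)]
stop_knob []
```

View pics/w1.png

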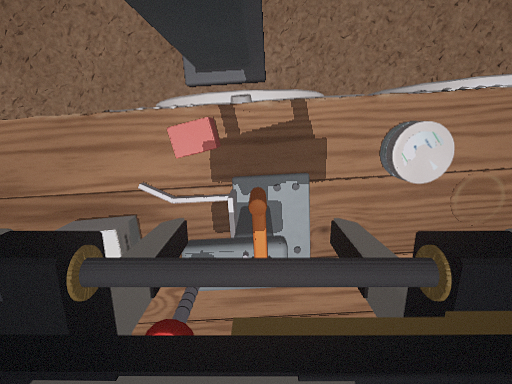

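The orange post is at (258,195), centred between the fingers. I'll descend and pinch it lightly.

Call:
play_rows --increments "0 0 45 0 -1;0 0 83 0 -1;0 0 83 0 -1;0 0 83 0 1;0 0 83 0 1;0 0 83 0 1;0 0 83 0 1;0 0 83 0 1;0 0 83 0 1;0 0 83 0 1;0 0 83 0 1" --force 8

```text
t: 4.45
tool_pos: [0.4399, 0.134, 0.1956]
orientation: [-0.096, -3.14, 0.0]
force: [-0.2, 0.0, -0.7]
opening: 0.0334
gripper_force: 0.0
```

```bash
python3 - <<'E'
from h import *
from scipy.spatial.transform import Rotation as Ro
s=robot.read_state();p=np.array(s["tool_pos"]);R=Ro.from_rotvec(s["orientation"]).as_matrix()
print(p,s["opening"],s["gripper_force"],s["force"],np.round(R,3).tolist())
pv=np.array([.522,.130]);a0=3.132-np.arctan2(p[1]-pv[1],p[0]-pv[0]);r=.085;print("a0",a0,np.hypot(*(p[:2]-pv)))
for i in range(1,15):
    a=a0+(1.53-a0)*i/14;t=3.132-a;q=np.array([*(pv+r*np.array([np.cos(t),np.sin(t)])),p[2]])
    print(np.round(R.T@(q-p)*1000,0),round(np.degrees(a-a0),1))
E
```

```text
[0.43994326 0.13400722 0.19557822] 0.03341925802958684 0.0 [-0.20391595  0.02261321 -0.65345453] [[-0.998, 0.061, -0.0], [0.061, 0.998, -0.0], [0.0, -0.0, -1.0]]
a0 0.039203383147419224 0.08215452559611437
[ 2.  9. -0.] 6.1
[ 1. 18. -0.] 12.2
[-1. 27. -0.] 18.3
[-4. 35. -0.] 24.4
[-8. 43. -0.] 30.5
[-13.  51.  -0.] 36.6
[-19.  58.  -0.] 42.7
[-25.  64.  -0.] 48.8
[-32.  70.  -0.] 54.9
[-40.  75.  -0.] 61.0
[-48.  79.  -0.] 67.1
[-57.  82.  -0.] 73.2
[-65.  84.  -0.] 79.3
[-74.  86.  -0.] 85.4
```

Call:
play_rows --increments "0 0 3 0 1;0 0 3 0 1;0 0 3 0 1;0 0 3 0 1;2 9 3 6 1;1 18 3 12 1;-1 27 3 18 1;-4 35 3 24 1;-8 43 3 30 1;-13 51 3 36 1;-19 58 3 43 1;-25 64 3 49 1;-32 70 3 55 1;-40 75 3 61 1;-48 79 3 67 1;-57 82 3 73 1;-65 84 3 79 1;-74 86 3 85 1;-77 86 3 85 1;-77 86 3 85 1"

```text
t: 6.45
tool_pos: [0.5194, 0.2151, 0.192]
orientation: [-2.189, -2.247, 0.009]
force: [-15.3, -3.5, 7.0]
opening: 0.0203
gripper_force: 8.0
```

Call:
play_rows --increments "0 0 0 0 -1;0 0 0 0 -1;0 0 0 0 -1;0 0 0 0 -1;0 0 -40 0 -1;0 0 -85 0 -1;0 0 -130 0 -1;-50 0 -130 0 -1;-100 0 -130 2 -1;-150 0 -130 2 -1;-200 0 -130 2 -1;-250 4 -130 2 -1;-300 8 -130 2 -1;-350 8 -130 2 -1;-400 8 -130 2 -1;-440 8 -100 2 -1;-465 8 -60 2 -1;-465 8 -60 2 -1"

```text
t: 8.25
tool_pos: [0.539, -0.2515, 0.2454]
orientation: [-2.229, -2.201, 0.005]
force: [-0.8, 0.8, -0.9]
opening: 0.0929
gripper_force: 0.0
```

```bash
python3 - <<'E'
from h import *
s=robot.read_state();print(s["t"],s["tool_pos"],s["orientation"])
C=cam("wrist");im=robot.read_camera("wrist")
for q in ["lever_post","carton","guide_mouth"]:
    print(q,[(np.round(d["centre"],3).tolist(),round(d["conf"],2)) for d in robot.landmark_of("wrist",q)[:2]])
for d in robot.regions_of("wrist","carton")[:1]:
    r=fitbox([(C,d["pixels"])],(.539,-.136,1.65));print(r.x,r.fun)
    cv2.polylines(im,[np.int32(cv2.convexHull(proj(C,box(*r.x)).astype(np.float32)))],1,(0,255,0),1)
cv2.imwrite("pics/w2.png",im)
E
```

```text
8.25 [ 0.5390321  -0.25149189  0.24544675] [-2.22897124 -2.20081095  0.00531396]
lever_post []
carton [([0.534, -0.134, 0.001], 0.65)]
guide_mouth []
[ 0.53946573 -0.1355989   1.60858086] 0.06835443037974687
```

View pics/w2.png

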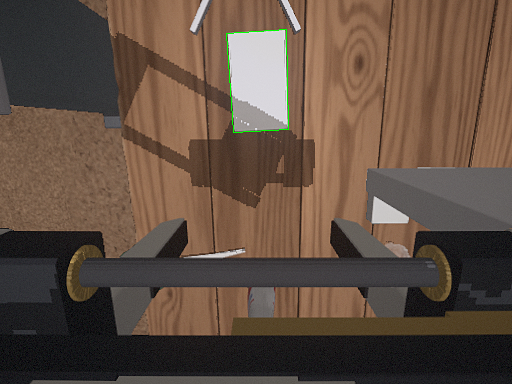

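The green fit lies on the carton's outline, from (228,33) to (290,130). The guide tips at (193,30) and (297,30) straddle it. I'll grip the rear part of the carton.

Call:
play_rows --increments "40 1 40 0 -1;77 1 80 0 -1;77 1 130 0 -1;77 1 175 0 -1;77 1 205 0 -1;77 1 215 0 -1;77 1 215 0 1;77 1 215 0 1;77 1 215 0 1;77 1 215 0 1;77 1 215 0 1;77 1 215 0 1;77 1 215 0 1;77 1 215 0 1" --force 8

```text
t: 9.9
tool_pos: [0.5458, -0.1734, 0.0405]
orientation: [2.228, 2.209, 0.003]
force: [-0.9, 0.4, 7.1]
opening: 0.0695
gripper_force: 8.0
```

```bash
python3 - <<'E'
from h import *
cv2.imwrite("pics/s3.png",cv2.resize(robot.read_camera("scene")[130:290,150:350],None,fx=3.6,fy=3.6,interpolation=3))
robot.read_camera("side")
s=robot.read_state();print(s["t"],s["tool_pos"],s["force"],s["wrist_torque"],s["opening"],np.round(s["q"],3))
E
```

```text
10.0 [ 0.54584793 -0.1734112   0.04054245] [-2.03844984  0.71637209  7.8210578 ] [0.04099172 0.31647322 0.05403948] 0.06968323130467115 [-0.397  0.21   1.738 -0.     1.189 -0.388]
```

View pics/s3.png

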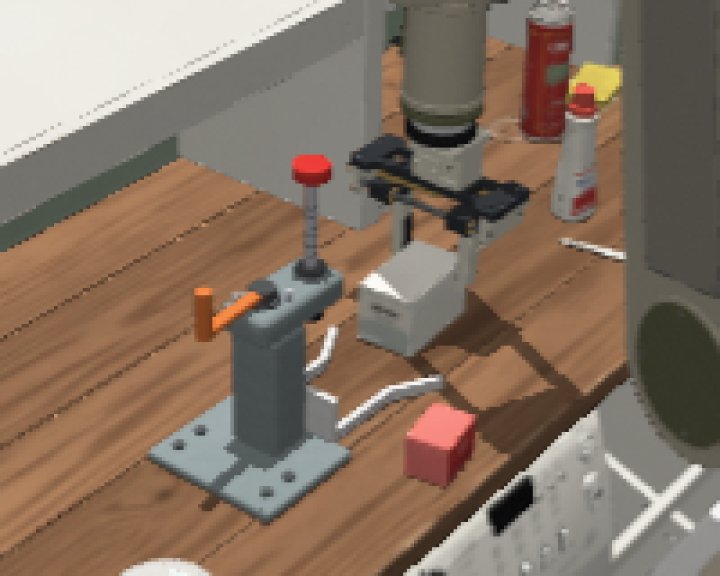

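The gripper straddles the carton's rear, the lever is fully open pointing along stand +x, and the path is clear. I'll slide it in.

Call:
play_rows --increments "0 0 -8 0 1;8 -4 -8 0 1;20 -11 -8 0 1;32 -17 -8 0 1;45 -21 -8 0 1;57 -21 -8 0 1;70 -21 -8 0 1;82 -21 -8 0 1;95 -21 -8 0 1;107 -21 -8 0 1;120 -21 -8 0 1;130 -21 -8 0 1;140 -21 -8 0 1;150 -21 -8 0 1;157 -21 -8 0 1;157 -21 -8 0 1"

```text
t: 11.6
tool_pos: [0.5243, -0.0144, 0.0456]
orientation: [-2.23, -2.213, -0.0]
force: [-0.5, -0.2, -0.6]
opening: 0.069
gripper_force: 7.9
```

```bash
python3 - <<'E'
from h import *
s=robot.read_state();print(s["t"],s["tool_pos"],s["force"],s["opening"],s["gripper_force"])
for c in["scene","side"]:
    robot.read_camera(c);print([(np.round(d["centre"],3).tolist(),round(d["conf"],2)) for d in robot.landmark_of(c,"carton")[:2]])
E
```

```text
11.6 [ 0.52427846 -0.01437568  0.04557839] [-0.50870937 -0.2173385  -0.63909923] 0.06904170116230744 7.888573999307482
[([0.523, 0.02, 0.002], 0.95)]
[([0.523, 0.02, -0.006], 0.88)]
```

Call:
play_rows --increments "2 -1 0 0 1;4 -2 0 0 1;6 -2 0 0 1;8 -2 0 0 1;10 -2 0 0 1;12 -2 0 0 1;14 -2 0 0 1;14 -2 0 0 1"

```text
t: 12.6
tool_pos: [0.5203, -0.0034, 0.0448]
orientation: [-2.231, -2.211, 0.009]
force: [-7.6, -11.4, 0.7]
opening: 0.0687
gripper_force: 8.1
```

Call:
play_rows --increments "0 0 0 0 -1;0 0 0 0 -1;0 0 0 0 -1;0 0 0 0 -1;-25 1 0 0 -1;-50 1 0 0 -1;-85 1 0 0 0.4;-85 1 5 0 0.4;-85 1 5 0 0.4;-85 1 5 0 0.4;-85 1 5 0 0.4;-70 1 5 0 0.4;-55 1 5 0 0.4;-45 1 5 0 0.4;-40 1 5 0 0.4;-36 1 5 0 0.4;-32 1 5 0 0.4;-28 1 5 0 0.4;-25 1 5 0 0.4"

```text
t: 14.5
tool_pos: [0.5207, -0.0348, 0.0408]
orientation: [2.226, 2.208, -0.022]
force: [-17.3, -53.5, 9.4]
opening: 0.0281
gripper_force: 26.8
```

Call:
play_rows --increments "-10 0 0 0 1;-40 0 0 0 1;-60 0 -20 0 1;-60 0 -70 0 1;-60 0 -120 0 1;-60 0 -170 0 1;-60 0 -220 0 1;-60 0 -270 0 1;-60 0 -285 0 1;-60 0 -285 0 1"

```text
t: 15.5
tool_pos: [0.5241, -0.0868, 0.3291]
orientation: [2.228, 2.208, 0.005]
force: [0.3, -0.3, -0.1]
opening: 0.0005
gripper_force: 0.0
```

```bash
python3 - <<'E'
from h import *
C=cam("wrist");s=robot.read_state();print(s["t"],s["tool_pos"],s["orientation"],s["force"],s["opening"])
robot.read_camera("wrist")
for c in["wrist","scene","side"]:
    if c!="wrist": robot.read_camera(c)
    for q in["stop_knob","lever_post","carton"]:
        print(c,q,[(np.round(d["centre"],3).tolist(),round(d["conf"],2)) for d in robot.landmark_of(c,q)[:2]])
E
```

```text
15.5 [ 0.52413931 -0.0867664   0.32914304] [2.22754318 2.20759073 0.00488853] [ 0.28228817 -0.29490815 -0.07537342] 0.0005119401682141926
wrist stop_knob []
wrist lever_post []
wrist carton [([0.518, 0.03, 0.002], 0.56)]
scene stop_knob [([0.518, 0.063, 0.285], 0.59)]
scene lever_post [([0.518, 0.217, 0.226], 0.64)]
scene carton [([0.519, 0.027, 0.004], 0.75)]
side stop_knob [([0.518, 0.062, 0.282], 0.59)]
side lever_post []
side carton [([0.52, 0.029, -0.005], 0.73), ([0.539, -0.45, -0.001], 0.18)]
```

Call:
play_rows --increments "40 -2 0 0 1;85 -4 0 0 1;125 -5 0 0 1;148 -5 10 0 1;148 -5 25 0 1;148 -5 35 0 1;148 -5 43 0 1;148 -5 50 0 1;148 -5 57 0 1;148 -5 64 0 1;148 -5 71 0 1;148 -5 78 0 1;148 -5 82 0 1;148 -5 85 0 1;148 -5 85 0 1"

```text
t: 17.6
tool_pos: [0.5189, 0.0619, 0.24]
orientation: [-2.231, -2.211, 0.0]
force: [0.1, 0.4, 0.9]
opening: 0.0004
gripper_force: 0.0
```

Call:
play_rows --increments "0 0 2 0 1;0 0 4 0 1;0 0 5 0 1;0 0 6 0 1;0 0 7 0 1;0 0 8 0 1;0 0 8 0 1"

```text
t: 18.3
tool_pos: [0.5192, 0.062, 0.2342]
orientation: [2.23, 2.212, 0.002]
force: [-5.2, 0.5, 11.3]
opening: 0.0007
gripper_force: 5.6
```

Call:
play_rows --increments "0 0 1 0 1;0 0 1 0 1;0 0 1 0 1;0 0 -20 0 1;0 0 -60 0 -1;40 -1 -60 0 -1;85 -1 -60 0 -1;125 -1 -60 0 -1;154 -1 -60 0 -1;154 -1 -60 0 -1;154 -1 -60 0 -1;154 -1 -25 0 -1;154 -1 10 0 -1;154 -1 40 0 -1;154 -1 40 0 1;154 -1 40 0 1;154 -1 40 0 1;154 -1 40 0 1" --force 8

```text
t: 20.1
tool_pos: [0.5207, 0.2159, 0.1952]
orientation: [2.23, 2.21, 0.005]
force: [-0.1, 0.3, 1.0]
opening: 0.053
gripper_force: 0.0
```

Call:
play_rows --increments "0 0 0 0 1;0 0 0 0 1;0 0 0 0 1;0 0 0 0 1;0 0 0 0 1;0 0 0 0 1;0 0 0 0 1;0 0 0 0 1"

```text
t: 20.9
tool_pos: [0.517, 0.2159, 0.1925]
orientation: [-2.228, -2.21, 0.006]
force: [-12.0, -0.5, 7.3]
opening: 0.0157
gripper_force: 8.0
```

```bash
python3 - <<'E'
from h import *
from scipy.spatial.transform import Rotation as Ro
s=robot.read_state();p=np.array(s["tool_pos"]);R=Ro.from_rotvec(s["orientation"]).as_matrix()
print(p,s["opening"],s["gripper_force"],s["force"],np.round(R,3).tolist())
pv=np.array([.522,.130]);a0=1.5;r=.085;a1=-.04
for i in range(1,17):
    a=a0+(a1-a0)*i/16;t=3.132-a;q=np.array([*(pv+r*np.array([np.cos(t),np.sin(t)])),p[2]])
    print(np.round(R.T@(q-p)*1000,0)[:2],round(np.degrees(a-a0),1))
for c in["scene","side"]:
    robot.read_camera(c)
    for q in["stop_knob","carton"]:
        print(c,q,[(np.round(d["centre"],3).tolist(),round(d["conf"],2)) for d in robot.landmark_of(c,q)[:2]])
E
```

```text
[0.51699504 0.21594789 0.19247041] 0.01570396347830479 7.999117746949196 [-11.95569529  -0.46518953   7.33108123] [[0.008, 1.0, -0.005], [1.0, -0.008, -0.0], [-0.0, -0.005, -1.0]]
[-2. -8.] -5.5
[ -4. -16.] -11.0
[ -6. -24.] -16.5
[-10. -32.] -22.1
[-13. -39.] -27.6
[-18. -46.] -33.1
[-23. -52.] -38.6
[-29. -58.] -44.1
[-35. -63.] -49.6
[-42. -67.] -55.1
[-49. -71.] -60.7
[-57. -74.] -66.2
[-65. -77.] -71.7
[-73. -78.] -77.2
[-81. -79.] -82.7
[-89. -79.] -88.2
scene stop_knob [([0.518, 0.064, 0.237], 0.62)]
scene carton [([0.518, 0.026, -0.002], 0.59), ([0.52, 0.216, 0.225], 0.52)]
side stop_knob []
side carton [([0.52, 0.031, -0.003], 0.85)]
```

Call:
play_rows --increments "-2 -11 0 -5 1;-4 -20 0 -11 1;-6 -28 0 -16 1;-10 -36 0 -22 1;-13 -43 0 -28 1;-18 -50 0 -33 1;-23 -56 0 -39 1;-29 -62 0 -44 1;-35 -67 0 -50 1;-42 -71 0 -55 1;-49 -75 0 -61 1;-57 -78 0 -66 1;-65 -81 0 -72 1;-73 -82 0 -77 1;-81 -83 0 -83 1;-89 -83 0 -88 1;-92 -83 0 -88 1;-92 -83 0 -88 1"

```text
t: 23.0
tool_pos: [0.4369, 0.127, 0.1929]
orientation: [0.067, 3.137, 0.009]
force: [9.0, 16.3, -6.4]
opening: 0.0248
gripper_force: 8.0
```

Call:
play_rows --increments "0 0 0 0 1;0 0 0 0 -1;0 0 0 0 -1;0 0 0 0 -1;0 0 0 0 -1;0 0 0 0 -1;0 0 -45 0 -1;0 0 -90 0 -1;40 0 -110 0 -1;40 0 -110 0 -1"

```text
t: 24.0
tool_pos: [0.3953, 0.1267, 0.3076]
orientation: [0.068, 3.134, 0.003]
force: [-0.0, 0.5, 0.2]
opening: 0.0903
gripper_force: 0.0
```

```bash
python3 - <<'E'
from h import *
s=robot.read_state();print(s["t"],s["tool_pos"],s["force"])
for c in["scene","side","wrist"]:
    im=robot.read_camera(c)
    if c=="scene":cv2.imwrite("pics/s4.png",cv2.resize(im[150:290,150:330],None,fx=4,fy=4,interpolation=3))
    for q in["stop_knob","carton","lever_post","lever_pivot"]:
        print(c,q,[(np.round(d["centre"],3).tolist(),round(d["conf"],2)) for d in robot.landmark_of(c,q)[:2]])
E
```

```text
24.0 [0.39525635 0.1267134  0.30761621] [-0.03015407  0.46821446  0.23126408]
scene stop_knob [([0.519, 0.067, 0.24], 0.71)]
scene carton [([0.521, 0.03, -0.001], 0.64)]
scene lever_post [([0.442, 0.128, 0.227], 0.73)]
scene lever_pivot [([0.522, 0.13, 0.176], 0.78), ([0.52, 0.066, 0.234], 0.44)]
side stop_knob [([0.522, 0.06, 0.233], 0.64)]
side carton [([0.518, 0.03, -0.006], 0.88)]
side lever_post [([0.442, 0.132, 0.23], 0.68)]
side lever_pivot [([0.521, 0.131, 0.171], 0.63), ([0.52, 0.062, 0.234], 0.17)]
wrist stop_knob [([0.524, 0.06, 0.236], 0.73), ([0.436, 0.132, 0.222], 0.5)]
wrist carton [([0.517, 0.031, 0.0], 0.57)]
wrist lever_post [([0.438, 0.129, 0.222], 0.93), ([0.517, 0.032, 0.0], 0.47)]
wrist lever_pivot [([0.523, 0.127, 0.176], 0.67), ([0.419, 0.369, -0.001], 0.42)]
```

View pics/s4.png

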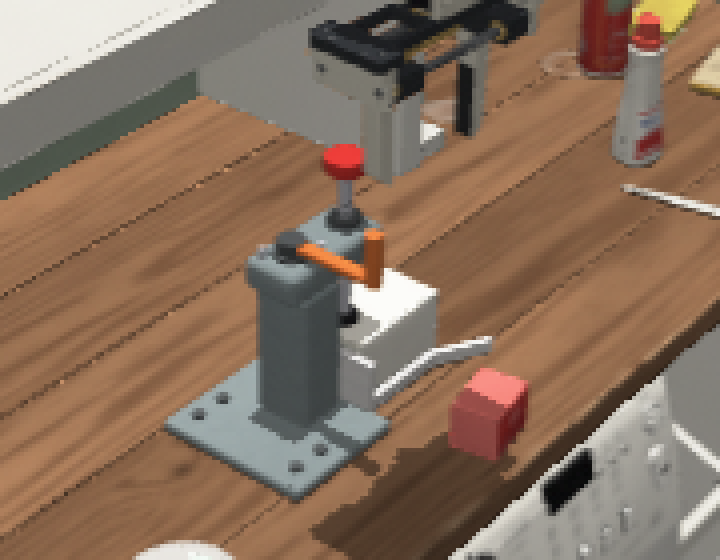

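The lever is locked, with its post at y≈0.130 in line with the pivot. The foot rests on the carton, the carton is flush at the fence, and the arm is clear, so I'll hand it in.

```bash
python3 -c "
from plant import robot
print(robot.close_job())"
```

```text
the job is handed in; nothing more can be done
None
```

I handed the job in at about 24 s; no verdict came back. By the last camera readings, the carton is flush at the fence, the rod's foot rests on its top, the lever is locked and the arm is clear.

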